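# Tug-check the catches of two lidded cases

### The job

Two small lidded cases stand on the bench, waiting to be carried off, but at least one lid only rests on its spring catch instead of being snapped home. Start with the case on the left: give its lid a firm upward tug by the knob, about 8 N, and hold the pull for about a second; if the lid gives, press it down fully until the catch snaps and tug again, until the catch has held against the tug. Then do the same with the case on the right, and leave both lids fully shut and caught and let go, with the loose things around them undisturbed.

Things in the scene. Friction and masses are not known exactly. Their poses are not given: they have to be found in the camera images.
- case_a: One of two identical wooden cases with brass straps, fixed to the bench: box 130 mm deep (x), 140 wide (y), 65 high, plus a 12 mm plywood lid (134 x 144); the shut lid's top is 77 mm above the bench. Origin: centre of the underside; z up, -x the front (knob side), +x the hinge side. Which case is on the left (larger world y) varies.
- case_b: The other case, same shape and frame as case_a.
- knob_a (a point): Centre of the dark wooden ball knob on case_a's lid: ball 32 mm in diameter on a 16 mm thick neck, its centre 24 mm above the lid's top, 103 mm in front of the hinge line, and 101 mm above the bench when the lid is shut. Pinch it from straight above at this height, firmly (40 N or more), best with the fingers closing along the case's y, so that the ball can turn between them.
- knob_b (a point): The same point on case_b's knob. The hinge line of either lid runs along the case's y, 68 mm behind the case's origin and 77 mm above the bench (level with the lid's top); so a knob moves on an arc, at first about 0.25 mm to the back (the case's +x) for each mm up.
- lid_a (a joint): Angle (rad) of case_a's lid: 0 fully shut, up to 1.75 open. A caught lid lies at 0; the knob lifts 0.8 mm freely (2 N, the lid's weight), then the spring catch resists by about 3.3 N per mm: an 8 N pull lifts the knob about 2.7 mm (0.026 rad); beyond some 4.8 mm (0.047 rad, about 15 N) the catch lets go.
- lid_b (a joint): The same for case_b's lid. A lid that is not caught rests on its catch at about 0.09 rad (knob 9 mm higher than shut), and lifts freely at 2 N, or some 6 N if the knob is gripped so hard that it cannot turn. Pressing it down past the catch takes up to about 15 N at the knob; it then snaps down to 0. A lid let down onto its catch does not snap by its own weight.
- block: Loose brown wooden block, 50 x 100 x 32 mm, lying just behind case_a. Origin: centre of its underside. To be left alone.
- sander: Loose dark sanding block, 61 x 101 x 32 mm, lying just behind case_b. Origin: centre of its underside. To be left alone.
- chisel: Loose chisel with a wooden handle, 251 mm long, lying to the left of the cases. To be left alone.
- pin_jar: Loose round jar, 60 mm across and 75 mm high, standing in front and to the left of the left case. Origin: centre of its underside. To be left alone.

How it is judged (in metres and radians):
On the way, in this order (a step that is already met when the one before it is completed fails the run):
1. the left case's lid is held in a tug against its catch: it is lifted 0.016 to 0.046 rad and the catch holds it (((world y of case_a above 0.16 m and value of joint lid_a between 0.016 and 0.046 rad) or (world y of case_b above 0.16 m and value of joint lid_b between 0.016 and 0.046 rad))), for 0.5 s.
2. the right case's lid is held in a tug against its catch in the same way (((world y of case_a below 0.16 m and value of joint lid_a between 0.016 and 0.046 rad) or (world y of case_b below 0.16 m and value of joint lid_b between 0.016 and 0.046 rad))), for 0.5 s.
At the end, for the whole second after the job is handed in: Both lids are shut and caught (each within 0.012 rad of fully shut), at rest (value of joint each of lid_a, lid_b below 0.012 rad and velocity of joint each of lid_a, lid_b below 0.05 rad/s); the robot touches nothing.
It fails at once if a loose thing beside the cases is shifted by more than 30 mm (distance of any of block, sander, chisel, pin_jar from where it was at the start of the episode above 0.03 m).
It also fails if it takes over 67 s, if anything falls off the work surface, if the arm or the gripper's body presses on something with over 40 N, if the wrist force passes 120 N, or if a joint passes its speed limit or range.

### The arm

A 7-joint arm with a two-finger parallel gripper is mounted at the origin on a cart in front of the work surface, level with it; the furniture and walls round the work are solid. World frame = base frame: x ahead of the robot, y to its left, z up, the work surface at z = 0. Lengths are in m, angles in degrees, forces in N, time in s.
With the tool pointing down it reaches from about 0.4 to 0.85 m from the base axis. Payload 4.5 kg.
Tool frame: the origin (TCP) lies at the very end of the fingers, on their centre line; the grasp point (between the pads) lies 19 mm behind it; y points along the fingers, z is the direction in which the jaws open and shut, and the axes are right-handed (so a half turn about y gives the same grasp; the last joint's range is limited). The gripper opens to 88 mm and grips with 3 to 60 N. Pads are 18 mm wide; open, the fingers measure 123 mm over their backs; the gripper's body (75 mm by 187 mm) begins 45 mm behind the grasp point.
Start: joints at [-71.746, 39.483, -11.15, 89.685, 9.013, 51.709, -12.324], TCP at [0.176, 0.6, 0.239] pointing down, gripper open.
Joint ranges: [-172.22, 172.22], [-26.19, 119.32], [-84.43, 86.54], [7.71, 146.69], [-57.33, 237.33], [2.42, 119.75], [-152.13, 152.13]. Speed limits (degrees/s): [147.25, 147.25, 180, 180, 180, 180, 180].

### API

Orientations are given as a 3x3 rotation matrix whose columns are the frame's x, y, z axes.
In Python, from bench import r gives the robot as it stands. The module is installed in compiled form; this text tells all that it offers. Calls block until the motion is done:
- r.goto(position, orientation): joint-space move of the TCP to a pose.
- r.move_l(position, frame=None, vel=0.15): straight line of the TCP; frame=None keeps the orientation; vel is the mean speed in m/s.
- r.goto_joints(angles): joint-space move.
- r.release() and r.close_gripper(grasp_force=None): open the fingers fully, or close them until they stop; grasp_force is the grip in N (None keeps the last).
- r.dwell(seconds).
- r.solve_ik(position, orientation): joint angles nearest the present ones, or None.
- r.capture(name): name is "scene" or "top" or "wrist"; returns a dict with "frame" (384x512x3 uint8, red, green, blue), "intrinsics" (3x3 intrinsics, pixels), "R" (3x3) and "t" (3): a world point X has camera coordinates R X + t. Camera axes: x right, y down, z forward; pixel columns grow to the right and rows downward; lengths in m; the calibration is good to about 2 mm. A picture is of the moment at which its call begins. There is no depth.
A pose or a line that the arm cannot do raises r.IKError and nothing moves.
- r.finish_job(): hands the job in, once; it reports no verdict.
Trained networks look in the newest picture that a camera, given by its name, has taken for a name from the list of things; names that differ only in an ending like _2 or _b are one class to them, and where a whole thing is asked for, a point or a joint stands for the part that bears it (a point fixed in the world has none). Each returns a list of dicts, best first, with "confidence" (0 to 1); they miss things now and then, are a little off and sometimes report something else, mostly with a low value. They report only what shows in the picture. A call takes as long as a camera call.
- r.silhouettes(camera, label): "pixels" (384x512 bool, what is visible of it) and "bbox" ([left, top, right, bottom] in pixels, round what is visible of it).
Readings, each from a call of its own:
- r.current_time(): time.
- r.current_joints(): joint angles.
- r.current_dq(): joint speeds.
- r.current_joint_torque(): joint torques, N m.
- r.current_tcp_pos(): TCP position.
- r.current_orientation(): TCP orientation.
- r.current_force(): force on the tool from outside, world axes, zero at the start.
- r.current_ft_torque(): the same for the moment, N m.
- r.current_gripper_width(): opening from 0.0 (shut) to 1.0 (fully open).
Only numpy, scipy, OpenCV 4.12 (cv2) and the standard library are available. Lean on these libraries where they do the work, as an engineer would, in place of code of your own. Each camera call takes 0.05 s, during which the arm holds its last target.

## Working session

There is one attempt and no reset: what is moved stays moved. The work goes in short steps, each a Python script; the robot and the scene stay as the last script left them, time stands still between calls to the robot, and variables do not carry over. Pictures are saved under pics/ and viewed, and the job is handed in when it is done.

```bash
mkdir -p pics; python3 - <<'E'
from bench import r
import cv2,numpy as np
for n in ["scene","top"]:
    c=r.capture(n); cv2.imwrite(f"pics/{n}0.png",cv2.cvtColor(c["frame"],cv2.COLOR_RGB2BGR))
    print(n,c["intrinsics"].tolist(),np.round(c["R"],4).tolist(),np.round(c["t"],4).tolist())
    for l in ["knob_a","case_a","lid_a","block","sander","pin_jar","chisel"]:
        for d in r.silhouettes(n,l): print(l,round(d["confidence"],2),d["bbox"],d["pixels"].sum())
print(r.current_time(),r.current_force(),r.current_orientation().round(3).tolist(),r.current_gripper_width())
E
```

```text
scene [[383.0368168695544, 0.0, 256.8845759604562], [0.0, 383.0368168695544, 184.51225650416546], [0.0, 0.0, 1.0]] [[0.8272, -0.5616, -0.0186], [-0.3771, -0.5303, -0.7594], [0.4166, 0.6352, -0.6504]] [-0.2797, 0.4011, 0.5708]
knob_a 0.96 [309.8, 196.7, 395.0, 264.0] 3469
knob_a 0.55 [212.7, 149.0, 285.8, 196.3] 2011
case_a 0.91 [214.1, 152.2, 291.7, 217.5] 3468
case_a 0.67 [305.5, 197.4, 394.7, 283.1] 5037
case_a 0.27 [271.9, 162.0, 301.8, 194.6] 566
lid_a 0.92 [213.4, 152.6, 285.6, 199.3] 2177
lid_a 0.85 [303.6, 197.3, 395.3, 264.4] 3461
block 0.77 [375.0, 212.1, 413.1, 254.2] 681
sander 0.98 [270.0, 160.2, 304.1, 194.4] 550
sander 0.28 [213.6, 152.3, 287.1, 197.3] 1998
pin_jar 0.86 [136.8, 161.5, 164.1, 198.2] 688
chisel 0.96 [163.5, 139.4, 196.4, 186.8] 427
top [[427.5179310791068, 0.0, 253.6769548472524], [0.0, 427.5179310791068, 195.7855893821117], [0.0, 0.0, 1.0]] [[0.0186, -0.9998, 0.0025], [-0.9889, -0.0188, -0.1476], [0.1476, 0.0003, -0.989]] [0.2381, 0.5301, 1.2433]
knob_a 0.75 [200.5, 164.0, 256.3, 213.7] 2171
knob_a 0.65 [200.5, 166.4, 259.5, 216.5] 2332
knob_a 0.6 [290.2, 140.8, 349.6, 192.8] 2197
case_a 0.83 [202.1, 163.7, 258.6, 216.2] 2340
case_a 0.71 [289.5, 141.8, 345.0, 195.9] 2228
case_a 0.65 [290.6, 140.0, 349.5, 200.7] 2376
lid_a 0.98 [203.0, 166.8, 255.7, 218.2] 2230
lid_a 0.89 [290.2, 141.8, 345.5, 197.4] 2189
block 0.72 [311.6, 127.8, 345.2, 150.0] 532
sander 0.86 [211.5, 147.6, 251.1, 166.7] 623
pin_jar 0.6 [155.3, 250.6, 180.1, 268.3] 376
chisel 0.72 [111.1, 209.8, 192.5, 231.6] 532
0.8 [-0.27695435 -0.11518972 -0.14585468] [[0.96, 0.0, 0.281], [-0.281, 0.0, 0.96], [-0.0, -1.0, 0.0]] 1.002590146664043
```

```bash
python3 - <<'E'
import cv2
a=cv2.imread("pics/scene0.png")[120:300,120:430];cv2.imwrite("pics/s1.png",cv2.resize(a,None,fx=2.5,fy=2.5,interpolation=3))
a=cv2.imread("pics/top0.png")[110:280,100:360];cv2.imwrite("pics/t1.png",cv2.resize(a,None,fx=3,fy=3,interpolation=3))
E
```

```text
(no output)
```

View pics/s1.png

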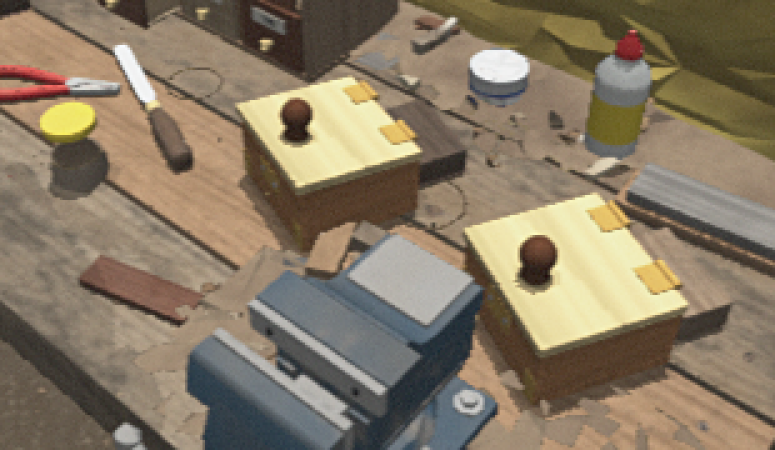

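View pics/t1.png

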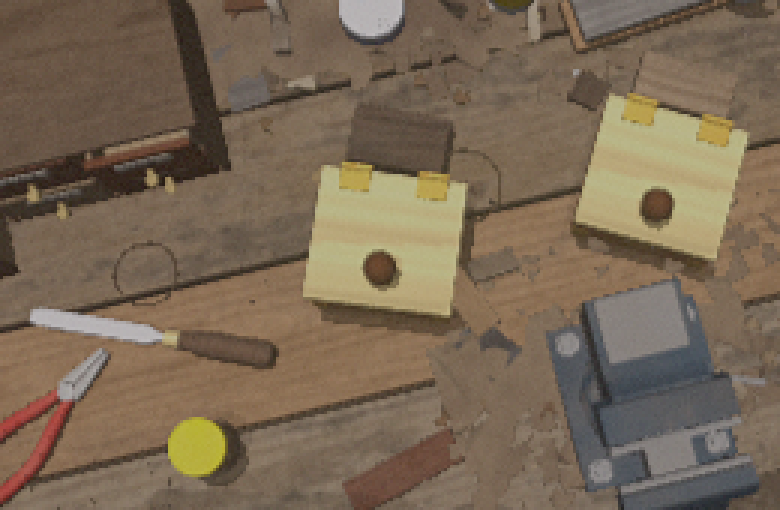

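The pictures show the left case with the sander behind it (case_b) and the right case with the block behind it (case_a). The ball knobs are at about (227,199) and (319,178) in top, and (239,165) and (336,222) in scene. Next I triangulate them.

```bash
cat > h.py <<'E'
from bench import r
import cv2,numpy as np
def ball(frame,u,v,h=14):
    u=int(u);v=int(v);p=frame[v-h:v+h+1,u-h:u+h+1].astype(int)
    m=((p.sum(2)<230)).astype(np.uint8)
    n,l,s,c=cv2.connectedComponentsWithStats(m)
    k=l[h,h]
    return c[k]+[u-h,v-h],s[k]
def tri(obs):
    A=[]
    for c,uv in obs:
        P=c["intrinsics"]@np.c_[c["R"],c["t"]]
        A+= [uv[0]*P[2]-P[0],uv[1]*P[2]-P[1]]
    X=np.linalg.svd(np.array(A))[2][-1];return X[:3]/X[3]
def ray(c,uv,z):
    d=c["R"].T@np.linalg.inv(c["intrinsics"])@np.r_[uv,1];o=-c["R"].T@c["t"]
    return o+d*(z-o[2])/d[2]
E
python3 - <<'E'
from h import *
s=r.capture("scene");t=r.capture("top")
for nm,ts,ss,cor in [("L",(226.7,199.3),(238.8,165.2),[(320,166),(467,183),(452,316),(304,296)]),("R",(318.7,178.3),(335.6,221.6),[(610,96),(748,132),(716,260),(575,224)])]:
    a,sa=ball(t["frame"],*ts);b,sb=ball(s["frame"],*ss)
    print(nm,a,sa,b,sb,"tri",tri([(t,a),(s,ts and ss)]).round(4),tri([(t,a),(s,b)]).round(4))
    print(" top@.101",ray(t,a,.101).round(4),"@.110",ray(t,a,.11).round(4),"scene@.101",ray(s,ss,.101).round(4),ray(s,ss,.110).round(4))
    C=np.array([ray(t,(100+x/3,110+y/3),.077)[:2] for x,y in cor]);print(C.round(3).tolist(),np.linalg.norm(C-np.roll(C,-1,0),axis=1).round(3))
    y=[(C[0]-C[3]),(C[1]-C[2])]; print("yaw x",[np.degrees(np.arctan2(v[1],v[0])).round(1) for v in y],"y-axis",[np.degrees(np.arctan2(v[1],v[0])).round(1) for v in (C[0]-C[1],C[3]-C[2])])
    d=[q for q in r.silhouettes("top","lid_a")]
    for q in d: 
        print("  lid",q["bbox"],cv2.minAreaRect(np.argwhere(q["pixels"])[:,::-1].astype(np.float32)))
# vise extents
print("vise", [ray(t,(100+x/3,110+y/3),.12).round(3).tolist() for x,y in [(580,300),(675,280),(710,370)]])
E
```

```text
L [226.23731139 198.41975309] [  0   0  29  29 729] [238.11764706 168.875     ] [  9  10  11  16 136] tri [0.5071 0.3249 0.1101] [0.5074 0.3263 0.0983]
 top@.101 [0.5072 0.326  0.101 ] @.110 [0.506  0.3255 0.11  ] scene@.101 [0.5144 0.3347 0.101 ] [0.5086 0.3245 0.11  ]
[[0.608, 0.388], [0.594, 0.244], [0.463, 0.256], [0.479, 0.399]] [0.145 0.131 0.144 0.129]
yaw x [np.float64(-4.9), np.float64(-5.3)] y-axis [np.float64(84.4), np.float64(83.4)]
  lid [285.8, 140.5, 347.2, 195.5] ((319.86297607421875, 168.5936737060547), (50.194244384765625, 46.13372802734375), 14.470295906066895)
  lid [201.8, 164.4, 254.6, 217.6] ((227.87612915039062, 189.76614379882812), (49.950138092041016, 45.194190979003906), 7.305758953094482)
R [318.56097561 178.54878049] [10 10 10 10 82] [334.26041667 225.10416667] [  7   8  15  20 192] tri [0.5722 0.0611 0.1009] [0.5725 0.0606 0.0913]
 top@.101 [0.5699 0.0626 0.101 ] @.110 [0.5682 0.064  0.11  ] scene@.101 [0.5754 0.0598 0.101 ] [0.5686 0.054  0.11  ]
[[0.684, 0.104], [0.65, -0.032], [0.522, 0.001], [0.555, 0.138]] [0.14  0.132 0.141 0.134]
yaw x [np.float64(-14.7), np.float64(-14.4)] y-axis [np.float64(76.0), np.float64(76.5)]
  lid [285.8, 140.5, 347.2, 195.5] ((319.86297607421875, 168.5936737060547), (50.194244384765625, 46.13372802734375), 14.470295906066895)
  lid [201.8, 164.4, 254.6, 217.6] ((227.87612915039062, 189.76614379882812), (49.950138092041016, 45.194190979003906), 7.305758953094482)
vise [[0.475, 0.136, 0.12], [0.496, 0.048, 0.12], [0.413, 0.016, 0.12]]
```

```bash
cat >> h.py <<'E'
def Rot(yaw):
    a=np.radians(yaw);c,s=np.cos(a),np.sin(a)
    return np.array([[c,0,-s],[s,0,c],[0,-1,0]],float)
E
python3 - <<'E'
from h import *
R=Rot(-6)
print(r.solve_ik([0.506,0.325,0.2],R), r.solve_ik([0.506,0.325,0.091],R),r.solve_ik([0.57,0.062,0.082],Rot(-14.5)))
r.goto([0.506,0.325,0.2],R)
c=r.capture("wrist");cv2.imwrite("pics/w0.png",cv2.cvtColor(c["frame"],cv2.COLOR_RGB2BGR))
print(r.current_time(),r.current_force(),r.current_tcp_pos())
P=c["intrinsics"]@np.c_[c["R"],c["t"]]
for X in ([.506,.325,.11],[.506,.325,.101]):
    q=P@np.r_[X,1];print(q[:2]/q[2])
for l in ["knob_a","lid_a","case_a"]:
    for d in r.silhouettes("wrist",l): print(l,d["confidence"],d["bbox"])
E
```

```text
[-27.84106944  40.77264759 -16.26229964  96.0758462   14.91277333
  45.28623289  33.08913752] [-29.52073754  49.52448844 -13.42210736 100.22784162  19.18662083
  32.49811356  29.31750913] [ -0.87748836  49.30109818 -17.14552381 105.27949238  27.02782608
  29.46129139  39.29850633]
2.6417 [-0.59359887  0.67930948 -0.55273794] [0.50492703 0.32692223 0.20021852]
[252.81900387 195.79108716]
[252.88674285 192.40721706]
knob_a 0.72 [160.6, 142.8, 341.6, 288.0]
case_a 0.88 [162.5, 132.4, 343.4, 288.1]
case_a 0.62 [1.3, 217.4, 91.0, 285.4]
```

View pics/w0.png

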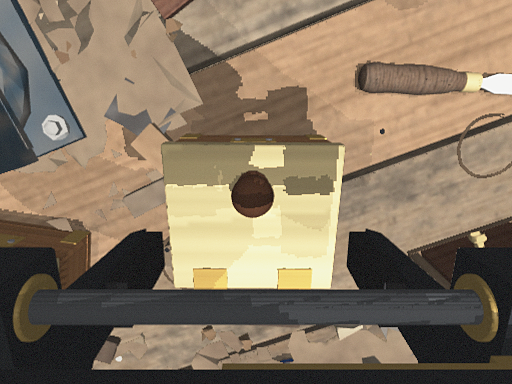

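```bash
python3 - <<'E'
import cv2,numpy as np
s=cv2.imread("pics/scene0.png");t=cv2.imread("pics/top0.png")
o=[]
for im,(u,v) in [(s,(239,167)),(s,(335,223)),(t,(227,199)),(t,(319,178))]:
    o.append(cv2.resize(im[v-14:v+15,u-14:u+15],(377,290) if 0 else (290,290),interpolation=cv2.INTER_NEAREST))
cv2.imwrite("pics/z.png",np.vstack([np.hstack(o[:2]),np.hstack(o[2:])]))
E
```

```text
(no output)
```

View pics/z.png

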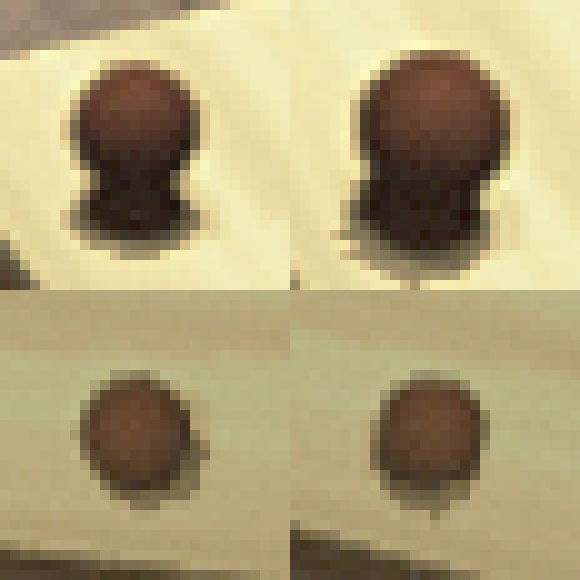

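```bash
python3 - <<'E'
from h import *
s=r.capture("scene");t=r.capture("top")
for a,b in [((226.0,198.3),(238.0,164.6)),((318.6,177.6),(334.85,220.8))]:
    print(tri([(t,a),(s,b)]).round(4),ray(t,a,.101).round(4),ray(s,b,.101).round(4),ray(s,b,.11).round(4))
w=r.capture("wrist")
print(tri([(t,(226.0,198.3)),(w,(252.3,193.5))]).round(4),ray(w,(252.3,193.5),.101),ray(w,(252.3,193.5),.11))
print(tri([(t,(226.0,198.3)),(s,(238.0,164.6)),(w,(252.3,193.5))]).round(4))
E
```

```text
[0.5065 0.3258 0.1118] [0.5076 0.3267 0.101 ] [0.5141 0.3378 0.101 ] [0.5082 0.3277 0.11  ]
[0.5734 0.062  0.1022] [0.5727 0.0625 0.101 ] [0.5757 0.0623 0.101 ] [0.5689 0.0565 0.11  ]
[0.5053 0.3251 0.1122] [0.50744246 0.32313579 0.101     ] [0.50482882 0.32348827 0.11      ]
[0.5057 0.3249 0.1126]
```

Left knob sits at z≈0.111, so that lid looks uncaught. Right knob is at ≈0.101, so shut. Now I grip the left knob and tug.

```bash
cat >> h.py <<'E'
def st(tag=""):
    print(tag,"t%.2f"%r.current_time(),"p",(np.array(r.current_tcp_pos())*1000).round(1),"F",np.array(r.current_force()).round(1),"w%.3f"%r.current_gripper_width(),flush=True)
E
python3 - <<'E'
from h import *
R=Rot(-6)
r.move_l([0.506,0.325,0.091],R,vel=0.08); r.dwell(.1); st("down")
r.close_gripper(45); st("closed"); r.dwell(.2); st()
p=np.array([0.506,0.325,0.091]); b=R[:,0]
for dz in (1,2,3,4):
    r.move_l(p+b*.00025*dz+[0,0,.001*dz],vel=.02); r.dwell(.1); st(dz)
E
```

```text
down t4.56 p [506.3 325.2  91.5] F [-0.4 -0.5  0.5] w0.996
closed t5.48 p [505.9 324.7  91. ] F [-0.1 -0.5  0.8] w0.334
 t5.68 p [505.9 324.7  91. ] F [-0.8 -1.5 -0.8] w0.335
1 t6.03 p [506.2 324.7  91.8] F [ 0.  -0.9 -1.3] w0.331
2 t6.38 p [506.5 324.7  93. ] F [ 1.1 -1.5 -2.9] w0.331
3 t6.73 p [506.9 324.6  94. ] F [ 1.1 -1.6 -3.1] w0.333
4 t7.08 p [507.2 324.6  95. ] F [ 1.7 -2.9 -3.1] w0.331
```

The left lid lifts freely at about 3 N with no stiffness, so it is uncaught. Pressing it down now.

```bash
python3 - <<'E'
from h import *
R=Rot(-6)
p=np.array([0.506,0.325,0.091]); b=R[:,0]
for dz in (0,-3,-5,-7,-9,-10,-11,-12,-13):
    r.move_l(p+b*.00025*dz+[0,0,.001*dz],vel=.03); r.dwell(.05); st(dz)
    if r.current_force()[2]>28: break
E
```

```text
0 t7.42 p [505.9 324.8  91.1] F [ 0.3 -4.1 -0.6] w0.336
-3 t7.72 p [505.3 324.8  88.8] F [-0.5 -4.6  8. ] w0.336
-5 t8.02 p [505.3 324.9  88.4] F [-2.1 -6.6 18.1] w0.339
-7 t8.32 p [503.9 325.   83.8] F [-0.2 -3.1 -2.6] w0.333
-9 t8.62 p [503.5 325.1  81.8] F [-1.  -3.5  3.1] w0.333
-10 t8.92 p [503.5 325.1  81.7] F [-2.9 -4.4  9.7] w0.332
-11 t9.22 p [503.5 325.1  81.6] F [-3.7 -7.1 15.1] w0.337
-12 t9.52 p [503.5 325.1  81.5] F [-4.8 -8.1 22.2] w0.335
-13 t9.82 p [503.6 325.1  81.2] F [-4.7 -9.  26.8] w0.339
```

```bash
cat >> h.py <<'E'
def tug(p,b,z0,start,target=2.9,maxF=14):
    dz=start
    while dz<8+start:
        r.move_l(p+b*.00025*max(dz-start,0)+[0,0,.001*dz],vel=.02); r.dwell(.1); st(round(dz,2))
        z=r.current_tcp_pos()[2]*1000-z0; F=-r.current_force()[2]
        if z>=target-.25 or F>maxF: break
        dz+=.5 if z>1.5 else 1
    for i in range(4): r.dwell(.35); st("hold")
    return dz
E
python3 - <<'E'
from h import *
b=Rot(-6)[:,0]
p=np.array([0.506,0.325,0.091])-b*.0023-[0,0,.009]
r.move_l(p,vel=.05);r.dwell(.15);st("zero")
print(tug(p,b,81.9,0))
E
```

```text
zero t10.22 p [503.5 325.1  81.7] F [-1.4 -4.7  1.9] w0.332
0 t10.57 p [503.5 325.1  81.7] F [-1.5 -4.7  1.6] w0.330
1 t10.92 p [503.7 325.   82.6] F [-1.  -4.7 -1.2] w0.330
2 t11.27 p [503.9 325.   83.7] F [-2.  -3.6 -3.6] w0.333
2.5 t11.62 p [504.1 325.   84.3] F [-1.3 -3.9 -5.6] w0.337
3.0 t11.97 p [504.3 325.   84.8] F [-1.3 -4.5 -7.5] w0.332
hold t12.32 p [504.3 325.   84.9] F [-1.  -4.1 -7.9] w0.333
hold t12.67 p [504.3 325.   84.9] F [-1.1 -3.7 -8.6] w0.336
hold t13.02 p [504.3 325.   85. ] F [-2.2 -4.9 -9.2] w0.334
hold t13.37 p [504.3 325.   84.9] F [-0.9 -5.5 -8.5] w0.331
3.0
```

It held at about 8.5 N with a 3.1 mm lift. Next: let down, release, move to the right case.

```bash
python3 - <<'E'
from h import *
R=Rot(-6);b=R[:,0]
p=np.array([0.506,0.325,0.091])-b*.0023-[0,0,.0095]
r.move_l(p,vel=.02);r.dwell(.1);st("shut")
r.release();r.dwell(.1);st("open")
r.move_l(p+[0,0,.11],vel=.1);st("up")
r.goto([.5725,.062,.2],Rot(-14.5)); r.dwell(.1);st("right")
w=r.capture("wrist");s=r.capture("scene")
cv2.imwrite("pics/w2.png",cv2.cvtColor(np.hstack([w["frame"]]),cv2.COLOR_RGB2BGR))
cv2.imwrite("pics/s2.png",cv2.resize(cv2.cvtColor(s["frame"],cv2.COLOR_RGB2BGR)[120:300,120:430],None,fx=2.5,fy=2.5))
P=w["intrinsics"]@np.c_[w["R"],w["t"]]
for X in ([.5725,.062,.101],[.5725,.062,.11]):
    q=P@np.r_[X,1];print(q[:2]/q[2])
E
```

```text
shut t13.79 p [503.7 325.1  82.4] F [-3.9 -6.3 -0.6] w0.332
open t14.86 p [503.7 325.2  81.5] F [-0.1 -0.1  0.6] w1.003
up t16.11 p [503.3 324.9 190.8] F [0.8 0.1 0.1] w1.001
right t17.27 p [572.3  64.8 200. ] F [ 0.7 -0.3  0.5] w0.996
[251.5304524  192.07021839]
[251.4172458  195.44735927]
```

View pics/w2.png

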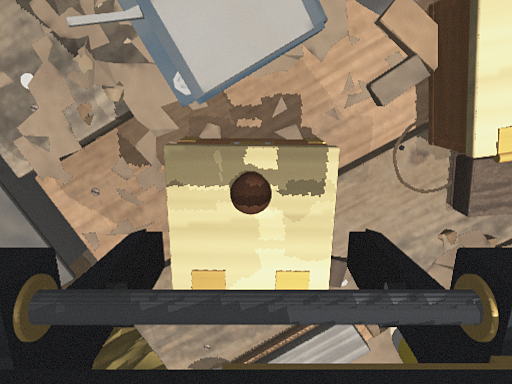

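View pics/s2.png

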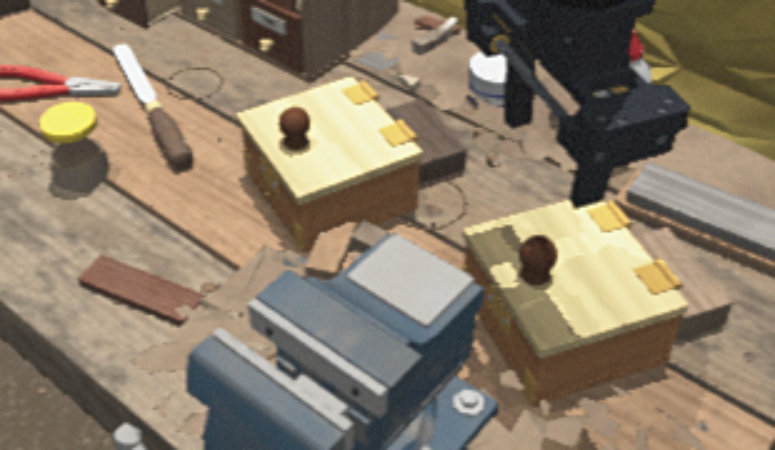

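The wrist view shows the right knob at (251,193), as predicted. The scene view shows the left lid sitting lower, now flush. Gripping the right knob.

```bash
python3 - <<'E'
from h import *
R=Rot(-14.5);b=R[:,0];p=np.array([.5725,.062,.083])
r.move_l(p,R,vel=.08);r.dwell(.1);st("down")
if abs(r.current_force()[2])<5:
    r.close_gripper(45);r.dwell(.2);st("closed")
    z0=r.current_tcp_pos()[2]*1000
    print(tug(p,b,z0,0,maxF=11))
E
```

```text
down t19.08 p [572.8  62.   83.4] F [-1.3 -0.8  0.7] w0.995
closed t20.23 p [572.3  61.3  82.9] F [-0.5 -3.3  0.9] w0.329
0 t20.57 p [572.3  61.3  82.9] F [-1.7 -3.5  0.4] w0.331
1 t20.93 p [572.4  61.3  83.7] F [ 0.4 -5.4 -2.2] w0.330
2 t21.27 p [572.6  61.3  84.5] F [-0.5 -5.3 -4.1] w0.328
2.5 t21.62 p [572.7  61.3  85. ] F [-0.3 -4.4 -5.1] w0.333
3.0 t21.98 p [572.8  61.2  85.4] F [-0.4 -4.9 -6.6] w0.327
3.5 t22.32 p [572.9  61.2  85.7] F [-0.7 -5.2 -8.2] w0.327
hold t22.68 p [572.9  61.2  85.8] F [-0.3 -5.8 -6.7] w0.328
hold t23.02 p [572.9  61.2  85.8] F [-0.5 -5.  -8.3] w0.332
hold t23.38 p [572.9  61.2  85.8] F [ 0.5 -4.9 -7.9] w0.334
hold t23.73 p [572.9  61.3  85.8] F [-0.3 -4.1 -7.6] w0.330
3.5
```

```bash
python3 - <<'E'
from h import *
R=Rot(-14.5);p=np.array([.5725,.062,.083])
for dz in (0,-2,-4):
    r.move_l(p+[0,0,.001*dz],vel=.02);r.dwell(.1);st(dz)
r.move_l(p-[0,0,.0005],vel=.02);r.dwell(.1);st("rest")
r.release();r.dwell(.1);st("open")
r.move_l(p+[0,0,.12],vel=.1);st("up")
r.goto([.45,.2,.35],R);r.dwell(.3);st()
s=r.capture("scene")
cv2.imwrite("pics/s3.png",cv2.resize(cv2.cvtColor(s["frame"],cv2.COLOR_RGB2BGR)[120:300,120:430],None,fx=2.5,fy=2.5))
E
```

```text
0 t24.16 p [572.3  61.4  83. ] F [-1.5 -5.5 -2.1] w0.325
-2 t24.51 p [572.3  61.4  82.6] F [-3.9 -4.8 11.1] w0.329
-4 t24.86 p [572.4  61.3  82.3] F [-7.1 -6.4 25.3] w0.324
rest t25.28 p [572.3  61.4  82.8] F [-1.6 -4.9  1.1] w0.329
open t26.36 p [572.5  62.   82.5] F [-0.   0.  -0.3] w1.001
up t27.72 p [572.1  61.9 202.4] F [-0.1 -0.2 -0.3] w0.998
 t28.95 p [450.4 199.2 349.2] F [ 0.2  0.2 -0.4] w0.999
```

View pics/s3.png

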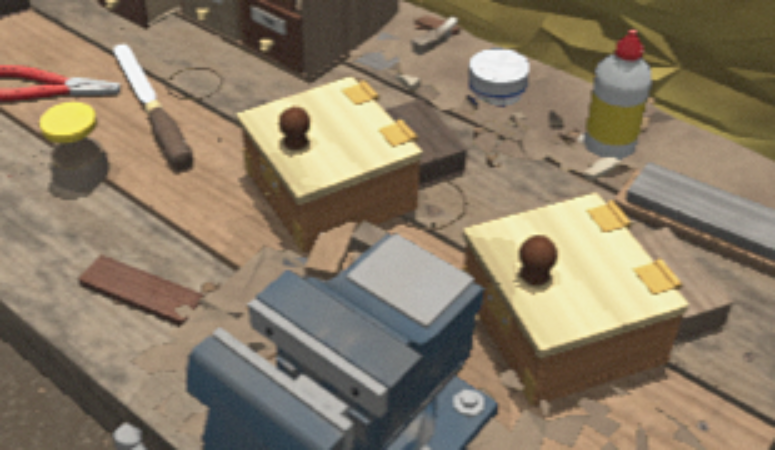

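The picture shows both lids flush, with the left knob at crop (295,125) and the right at (538,258). The loose things are where they were, and the gripper is clear. Handing in.

```bash
python3 -c "
from bench import r
print(r.current_time());r.finish_job()"
```

```text
29.0
the job is handed in; nothing more can be done
```

Both lids are shut, caught and let go, and I handed the job in at 29.0 s; no verdict was reported.

- **Left case (case_b):** The lid lifted freely at about 3 N, so it was not caught. I pressed it down and the catch snapped after about 18 N, with the knob dropping 9.2 mm to a firm stop. On the second tug it held about 8.5 N at a 3.1 mm lift for 1.4 s, then I let it down and released it.
- **Right case (case_a):** The catch held the first tug, at about 8 N and a 2.9 mm lift for 1.4 s. Pressing down with 25 N afterwards moved it only a few tenths of a mm, so it was already fully shut. I then released it.

In the last scene picture both lids look flush, the loose things look unmoved, and the gripper is clear of everything. The one odd reading was the grip width on both knobs: about 29 mm on the 32 mm ball. I saw no sign of slipping.

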